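# Load the relays from the transit rack into the test rack, in order

### The job

Move the four relays from the plywood transit rack into the bays of the grey test rack, one to a bay and in the same order: the relay beside the transit rack's red end plate goes beside the test rack's red end plate, and so on along the row. Stand each one upright and square on the floor of its bay, about in the middle, and do not drop or tip any of them.

Things in the scene. Friction and masses are not known exactly. Their poses are not given: they have to be found in the camera images.
- relay_blue: Loose plug-in relay, an upright block with a black base, clear cover and blue cap: 44 mm deep (its x), 34 mm wide (its y, along the row), 80 mm tall, flat underside, about 0.25 kg. Origin: centre of its underside, z up. Stands at the start in a bay of the transit rack; grip it across its 44 mm depth near the top.
- relay_green: Loose plug-in relay, an upright block with a black base, clear cover and green cap: 44 mm deep (its x), 34 mm wide (its y, along the row), 80 mm tall, flat underside, about 0.25 kg. Origin: centre of its underside, z up. Stands at the start in a bay of the transit rack; grip it across its 44 mm depth near the top.
- relay_yellow: Loose plug-in relay, an upright block with a black base, clear cover and yellow cap: 44 mm deep (its x), 34 mm wide (its y, along the row), 80 mm tall, flat underside, about 0.25 kg. Origin: centre of its underside, z up. Stands at the start in a bay of the transit rack; grip it across its 44 mm depth near the top.
- relay_white: Loose plug-in relay, an upright block with a black base, clear cover and white cap: 44 mm deep (its x), 34 mm wide (its y, along the row), 80 mm tall, flat underside, about 0.25 kg. Origin: centre of its underside, z up. Stands at the start in a bay of the transit rack; grip it across its 44 mm depth near the top.
- nest_blue: Fixed black nest plate with two blue tag strips (at its front and back), in the bay of the transit rack where the blue relay starts; the bays are in random order. 76 mm deep (x), 50 mm wide (y, along the row). Origin: centre of its underside, z up; the relay stands 4 mm above the origin, between lips 10 mm high that are 68 mm apart in x.
- nest_green: Fixed black nest plate with two green tag strips (at its front and back), in the bay of the transit rack where the green relay starts; the bays are in random order. 76 mm deep (x), 50 mm wide (y, along the row). Origin: centre of its underside, z up; the relay stands 4 mm above the origin, between lips 10 mm high that are 68 mm apart in x.
- nest_yellow: Fixed black nest plate with two yellow tag strips (at its front and back), in the bay of the transit rack where the yellow relay starts; the bays are in random order. 76 mm deep (x), 50 mm wide (y, along the row). Origin: centre of its underside, z up; the relay stands 4 mm above the origin, between lips 10 mm high that are 68 mm apart in x.
- nest_white: Fixed black nest plate with two white tag strips (at its front and back), in the bay of the transit rack where the white relay starts; the bays are in random order. 76 mm deep (x), 50 mm wide (y, along the row). Origin: centre of its underside, z up; the relay stands 4 mm above the origin, between lips 10 mm high that are 68 mm apart in x.
- transit_red_end: Fixed red end plate of the plywood transit rack (its other end is plain plywood), 100 x 12 x 75 mm (x, y, z). Origin: centre of its underside, on the row's centre line. The four bays follow along its y, to +y or -y (it varies), centres 37, 97, 157, 217 mm away. Dividers between bays reach 42 mm above the table, rods 44 mm either side of the centre line 36 mm.
- test_rack: Fixed grey rack, four black bays, red end plate at +y, grey at -y (75 mm tall). Origin: on the table under the row's centre, z up. Bay centres x = 0, y = +90 (beside the red end), +30, -30, -90 mm; floors 20 mm above the table; 57 mm wide between dividers 50 mm high, 68 mm deep between lips 28 mm high (heights above the table). Console up to 48 mm high at x = -50 to -112 mm.
There are look-alikes about, which are no part of the job. Leave any pink or purple look-alike of the relay_yellow alone.

How it is judged (in metres and radians):
At the end, for the whole second after the job is handed in: Each relay is in the test-rack bay whose place from the red end is that of its nest in the transit rack: within 13 mm of the bay's centre each way, on the floor within 4 mm, upright within 0.1 rad, square (either way round) within 0.3 rad, at rest (((horizontal distance between nest_blue and transit_red_end between 0.017 and 0.057 m and y of relay_blue in the frame of test_rack between 0.077 and 0.103 m) or (horizontal distance between nest_blue and transit_red_end between 0.077 and 0.117 m and y of relay_blue in the frame of test_rack between 0.017 and 0.043 m) or (horizontal distance between nest_blue and transit_red_end between 0.137 and 0.177 m and y of relay_blue in the frame of test_rack between -0.043 and -0.017 m) or (horizontal distance between nest_blue and transit_red_end between 0.197 and 0.237 m and y of relay_blue in the frame of test_rack between -0.103 and -0.077 m)) and x of relay_blue in the frame of test_rack between -0.013 and 0.013 m and z of relay_blue in the frame of test_rack between 0.016 and 0.024 m and angle between each of relay_blue, relay_green, relay_yellow, relay_white's own z axis and vertical below 0.1 rad and angle between the x axis of each of relay_blue, relay_green, relay_yellow, relay_white and the x axis of test_rack, either way round below 0.3 rad and linear speed of each of relay_blue, relay_green, relay_yellow, relay_white below 0.02 m/s and angular speed of each of relay_blue, relay_green, relay_yellow, relay_white below 0.2 rad/s and ((horizontal distance between nest_green and transit_red_end between 0.017 and 0.057 m and y of relay_green in the frame of test_rack between 0.077 and 0.103 m) or (horizontal distance between nest_green and transit_red_end between 0.077 and 0.117 m and y of relay_green in the frame of test_rack between 0.017 and 0.043 m) or (horizontal distance between nest_green and transit_red_end between 0.137 and 0.177 m and y of relay_green in the frame of test_rack between -0.043 and -0.017 m) or (horizontal distance between nest_green and transit_red_end between 0.197 and 0.237 m and y of relay_green in the frame of test_rack between -0.103 and -0.077 m)) and x of relay_green in the frame of test_rack between -0.013 and 0.013 m and z of relay_green in the frame of test_rack between 0.016 and 0.024 m and ((horizontal distance between nest_yellow and transit_red_end between 0.017 and 0.057 m and y of relay_yellow in the frame of test_rack between 0.077 and 0.103 m) or (horizontal distance between nest_yellow and transit_red_end between 0.077 and 0.117 m and y of relay_yellow in the frame of test_rack between 0.017 and 0.043 m) or (horizontal distance between nest_yellow and transit_red_end between 0.137 and 0.177 m and y of relay_yellow in the frame of test_rack between -0.043 and -0.017 m) or (horizontal distance between nest_yellow and transit_red_end between 0.197 and 0.237 m and y of relay_yellow in the frame of test_rack between -0.103 and -0.077 m)) and x of relay_yellow in the frame of test_rack between -0.013 and 0.013 m and z of relay_yellow in the frame of test_rack between 0.016 and 0.024 m and ((horizontal distance between nest_white and transit_red_end between 0.017 and 0.057 m and y of relay_white in the frame of test_rack between 0.077 and 0.103 m) or (horizontal distance between nest_white and transit_red_end between 0.077 and 0.117 m and y of relay_white in the frame of test_rack between 0.017 and 0.043 m) or (horizontal distance between nest_white and transit_red_end between 0.137 and 0.177 m and y of relay_white in the frame of test_rack between -0.043 and -0.017 m) or (horizontal distance between nest_white and transit_red_end between 0.197 and 0.237 m and y of relay_white in the frame of test_rack between -0.103 and -0.077 m)) and x of relay_white in the frame of test_rack between -0.013 and 0.013 m and z of relay_white in the frame of test_rack between 0.016 and 0.024 m); the robot touches nothing.
It fails at once if a relay is tipped over (angle between any of relay_blue, relay_green, relay_yellow, relay_white's own z axis and vertical above 0.7 rad).
It fails at once if a relay is dropped (falls freely from more than about 25 mm) ((linear speed of relay_blue above 0.7 m/s and not (contact force between relay_blue and the fingers above 0.1 N)) or (linear speed of relay_green above 0.7 m/s and not (contact force between relay_green and the fingers above 0.1 N)) or (linear speed of relay_yellow above 0.7 m/s and not (contact force between relay_yellow and the fingers above 0.1 N)) or (linear speed of relay_white above 0.7 m/s and not (contact force between relay_white and the fingers above 0.1 N))).
It also fails if it takes over 102 s, if anything falls off the work surface, if the arm or the gripper's body presses on something with over 40 N, if the wrist force passes 120 N, or if a joint passes its speed limit or range.

### The arm

A 6-joint arm with a two-finger parallel gripper is mounted at the origin on the work surface. World frame = base frame: x ahead of the robot, y to its left, z up, the work surface at z = 0. Lengths are in mm, angles in rad, forces in N, time in s.
With the tool pointing down it reaches from about 350 to 775 mm from the base axis. Payload 7.3 kg.
Tool frame: the origin (TCP) lies at the very end of the fingers, on their centre line; the grasp point (between the pads) lies behind it (bot.grip_point_offset is the z of the grasp point in the tool frame, in mm); z points along the fingers, y is the line along which they close (so a half turn about z gives the same grasp; the last joint's range is limited). The gripper opens to 92 mm and grips with 3 to 60 N. Pads are 19 mm wide; open, the fingers measure 130 mm over their backs; the gripper's body (75 mm by 190 mm) begins 47 mm behind the grasp point.
Start: joints at [-1.286, 0.342, 1.524, -0, 1.275, -0.146], TCP at [219.264, -477.044, 195.541] pointing down, gripper open.
Joint ranges: [-2.53, 2.53], [-0.77, 2.02], [0.04, 2.7], [-1, 4.14], [0.28, 2.66], [-3.11, 3.11]. Speed limits (rad/s): [2.57, 2.57, 3.14, 3.14, 3.14, 3.14].

### API

Orientations are given as [roll, pitch, yaw] about the fixed x, y, z axes, in that order (R = Rz(yaw) Ry(pitch) Rx(roll)).
In Python, from plant import bot gives the robot as it stands. The module is installed in compiled form; this text tells all that it offers.
- The arm moves only by the shell command python3 -m crank 'ROWS'. ROWS is JSON, a list that holds one entry, the list of rows, each a list of 5 numbers: the opening, from 0 (shut) to 1 (fully open), then the shift along the tool's x, y, z in cm, then the turn about the tool's z in degrees. In form: [[[claw, x, y, z, turn], ...]]. A call has exactly 10 rows; each row is the pose to reach, as a shift and turn from the pose commanded when the call began, along the tool's axes at that moment; what a row does not reach only later rows make up. A row lasts 1/10 s, in which the tool goes at most 50 mm and 8.59 degrees, less where a joint would pass 70% of its speed; a pose out of reach is approached as far as the arm can. A call with a gripper value outside its range is refused whole. The fingers move at their own pace and stop on an object; the grip force is fixed at half the most. Time passes only in rows, so rows that repeat a pose let the fingers close, or fill a call up. It gives the time, the measured TCP pose, the force, the opening and the grip force at its end, in the units of the state.
- bot.get_obs(): the state, without advancing time (a new reading comes with each control period).
- bot.capture(name): name is "side" or "top"; returns (picture, depth): 480x640x3 uint8, red, green, blue; 480x640 float32, mm along the optical axis (not along the pixel's ray), 0 where there is no reading.
- bot.calibration(name): a dict with "vertical_fov" (degrees; the focal length in pixels is half the picture's height over the tangent of half this angle, whatever the lens; pixels are square), "cx", "cy" (the principal point, pixels), "D" ([k1, k2, p1, p2, k3] as OpenCV has them; the pictures are not rectified), "rvec" (rotation vector, rad) and "tvec" (3), from world to camera coordinates, as OpenCV has them. Camera axes: x right, y down, z forward; pixel columns grow to the right and rows downward; lengths in mm; the calibration is good to about 2 mm. A picture is of the moment at which its call begins. calibration takes no time and is no camera call.
- bot.close_job(): hands the job in; it is judged then, once.
The state is a dict: "time": time; "joint_positions": joint angles; "dq": joint speeds; "tau": joint torques, N m; "tool_pos": TCP position; "tcp_rot": TCP orientation; "contact_force": force on the tool from outside, world axes, zero at the start; "moment": the same for the moment, N m; "grip_width": finger opening in mm; "finger_force": force on a finger pad.
Only numpy, scipy, OpenCV 4.12 (cv2) and the standard library are available. Lean on these libraries where they do the work, as an engineer would, in place of code of your own. Each camera call takes 0.05 s, during which the arm holds its last target. There are 200 camera calls.

## Working session

There is one attempt and no reset: what is moved stays moved. The work goes in short steps, Python scripts to look and compute and a shell command to move; the robot and the scene stay as the last step left them, time stands still between calls to the robot, and variables do not carry over. Pictures are saved under pics/ and viewed, at most 14 in all, crops included, and the job is handed in when it is done.

```bash
mkdir -p pics; cat > h.py <<'E'
import numpy as np,cv2
from plant import bot
def cam(n):
    c=bot.calibration(n);f=240/np.tan(np.radians(c["vertical_fov"])/2)
    K=np.array([[f,0,c["cx"]],[0,f,c["cy"]],[0,0,1]]);R=cv2.Rodrigues(np.array(c["rvec"],float))[0]
    return K,np.array(c["D"],float),R,np.array(c["tvec"],float).reshape(3)
def ray(n,uv,z):
    K,D,R,t=cam(n);p=cv2.undistortPoints(np.array(uv,float).reshape(-1,1,2),K,D).reshape(-1,2)
    d=np.c_[p,np.ones(len(p))]@R;C=-R.T@t
    return C+d*((z-C[2])/d[:,2])[:,None]
def proj(n,X):
    K,D,R,t=cam(n);return cv2.projectPoints(np.array(X,float).reshape(-1,1,3),cv2.Rodrigues(R)[0],t,K,D)[0].reshape(-1,2)
def cloud(n,depth):
    K,D,R,t=cam(n);v,u=np.mgrid[:480,:640];p=cv2.undistortPoints(np.c_[u.ravel(),v.ravel()].astype(float).reshape(-1,1,2),K,D).reshape(-1,2)
    P=(np.c_[p,np.ones(len(p))]*depth.reshape(-1,1)-t)@R
    return P.reshape(480,640,3)
E
python3 - <<'E'
from h import *
for n in("top","side"):
    a,d=bot.capture(n);cv2.imwrite(f"pics/{n}0.png",a[...,::-1]);np.savez(f"{n}0.npz",a=a,d=d)
    K,D,R,t=cam(n);print(n,-R.T@t,R[2],K[0,0])
print(bot.get_obs(),bot.grip_point_offset)
E
```

```text
top [447.90266978   7.82780451 987.67373341] [ 0.06064178 -0.02623962 -0.99781464] 450.6072620970567
side [123.01082687 809.88553872 696.03811228] [ 0.37558863 -0.72616152 -0.57586685] 563.3854948149643
{'time': 0.1, 'joint_positions': array([-1.28598548e+00,  3.42647020e-01,  1.52491108e+00, -1.43543501e-05,
        1.27540976e+00, -1.46011754e-01]), 'dq': array([ 0.00104496, -0.00172466, -0.0033127 , -0.00053105, -0.00096791,
        0.00078555]), 'tau': array([ 2.00236376e-03, -4.32003558e+01, -2.44694799e+01,  7.20082107e-02,
        5.26959740e-02, -4.86080432e-05]), 'tool_pos': array([ 219.1448941 , -476.629449  ,  194.92125735]), 'tcp_rot': array([-3.14023008e+00, -1.86502946e-04,  4.30826660e-01]), 'contact_force': array([-0.05267863,  0.4091581 ,  0.41786655]), 'moment': array([0.01972068, 0.06057335, 0.016585  ]), 'finger_force': 0.0, 'grip_width': 91.4899260067708} -18.8
```

View pics/top0.png

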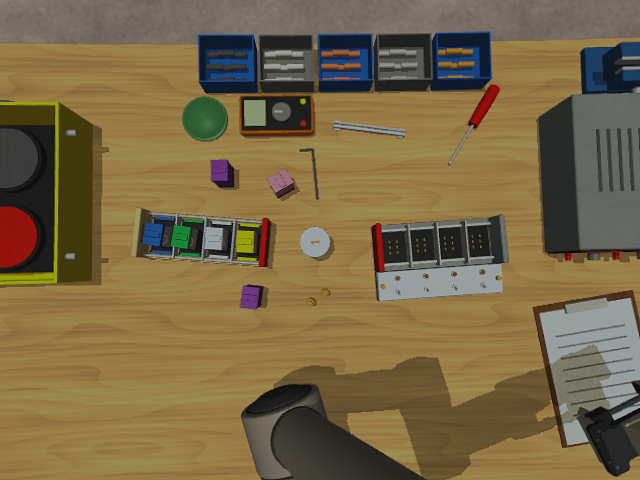

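View pics/side0.png

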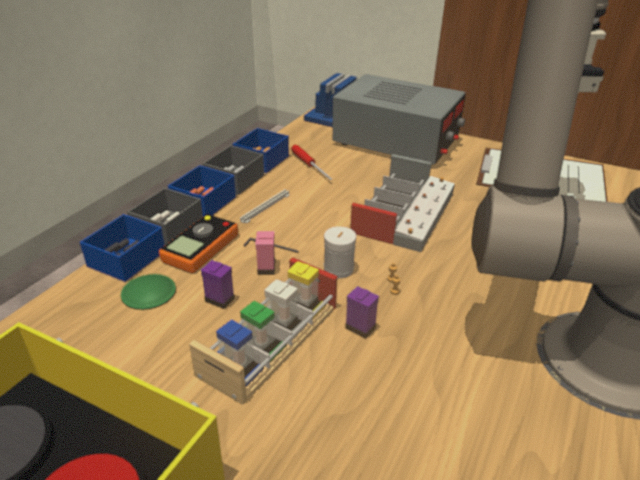

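Top view: the transit rack has its red end at (266,242) on the right. From there the order is yellow (245,242), white (216,240), green (182,237), blue (153,235). The test rack has its red end at (378,247) and its grey end at (503,240).

Things that could be taken for a relay: purple blocks at (221,172) and (251,296), a pink block at (281,183) and a grey cylinder at (315,242). None of these stands in the rack, so I choose the four caps in the transit rack, with yellow first.

```bash
cat > m.py <<'E'
from h import *
def masks(a):
    h=cv2.cvtColor(a,cv2.COLOR_RGB2HSV)
    return dict(blue=cv2.inRange(h,(98,130,90),(120,255,255)),green=cv2.inRange(h,(50,120,70),(75,255,255)),
      yellow=cv2.inRange(h,(24,150,120),(34,255,255)),white=cv2.inRange(h,(0,0,185),(180,40,255)),red=cv2.inRange(h,(0,170,80),(6,255,255))|cv2.inRange(h,(175,170,80),(180,255,255)))
E
python3 - <<'E'
from m import *
z=np.load("top0.npz");a,d=z["a"],z["d"];P=cloud("top",d);M=masks(a)
roi=np.zeros((480,640),bool);roi[205:270,130:275]=1
for k in("yellow","white","green","blue"):
    m=(M[k]>0)&roi&(P[...,2]>72)&(P[...,2]<100);q=P[m]
    n,l,s,_=cv2.connectedComponentsWithStats(m.astype(np.uint8))
    i=1+np.argmax(s[1:,4]);q=P[l==i];v,u=np.nonzero(l==i);zt=np.median(q[:,2])
    r=cv2.minAreaRect(np.c_[u,v].astype(np.float32));w=ray("top",cv2.boxPoints(r),84)
    print(k,s[i],"z",zt.round(1),"mean",q.mean(0).round(1),"rect",w.mean(0).round(1),np.round(w[1]-w[0],1),np.round(w[2]-w[1],1))
def plate(u0,u1,v0,v1,z0,z1,name):
    m=np.zeros((480,640),bool);m[v0:v1,u0:u1]=1;m&=(P[...,2]>z0)&(P[...,2]<z1);v,u=np.nonzero(m)
    r=cv2.minAreaRect(np.c_[u,v].astype(np.float32));w=ray("top",cv2.boxPoints(r),(z0+z1)/2)
    print(name,m.sum(),P[m].mean(0).round(1),"\n",w.round(1).tolist(),w.mean(0).round(1))
plate(366,392,215,280,68,82,"test red");plate(490,515,205,275,68,82,"test grey");plate(255,280,210,275,68,82,"tr red");plate(128,150,200,270,60,82,"tr ply")
plate(395,490,215,275,44,56,"dividers")
cv2.imwrite("pics/crop0.png",cv2.resize(a[160:310,120:320,::-1],None,fx=4,fy=4,interpolation=cv2.INTER_CUBIC))
E
```

```text
yellow [236 230  18  23 374] z 92.6 mean [502.1 139.6  93. ] rect [503.  141.2  84. ] [ -0.6 -33.8   0. ] [-44.1   0.5   0. ]Traceback (most recent call last):
  File "<stdin>", line 7, in <module>
    return _wrapfunc(a, 'argmax', axis=axis, out=out, **kwds)
    return bound(*args, **kwds)
ValueError: attempt to get argmax of an empty sequence
```

```bash
cat > m2.py <<'E'
from m import *
z=np.load("top0.npz");a,d=z["a"],z["d"];P=cloud("top",d)
print("table z",np.median(P[330:350,150:220,2]),np.median(P[150:200,400:500,2]))
def blob(u0,u1,v0,v1,z0,z1,name):
    m=np.zeros((480,640),np.uint8);m[v0:v1,u0:u1]=1;m&=((P[...,2]>z0)&(P[...,2]<z1)).astype(np.uint8)
    n,l,s,_=cv2.connectedComponentsWithStats(m)
    for i in range(1,n):
        if s[i,4]<60: continue
        v,u=np.nonzero(l==i);zt=np.median(P[l==i][:,2]);r=cv2.minAreaRect(np.c_[u,v].astype(np.float32));w=ray("top",cv2.boxPoints(r),zt)
        e1,e2=w[1]-w[0],w[2]-w[1];e=e1 if np.hypot(*e1[:2])>np.hypot(*e2[:2]) else e2;e=e*np.sign(e[0])
        print(name,s[i],"z",zt.round(1),"mean",P[l==i].mean(0).round(1),"rect",w.mean(0).round(1),"long",np.hypot(*e1[:2]).round(),np.hypot(*e2[:2]).round(),"ang",np.degrees(np.arctan2(e[1],e[0])).round(1))
blob(138,262,205,275,84,100,"relay")
blob(366,392,215,280,68,86,"test red");blob(490,515,205,275,68,86,"test grey");blob(258,280,210,275,68,86,"tr red");blob(128,146,200,270,60,86,"tr ply")
blob(386,492,215,275,44,60,"dividers");blob(290,340,215,270,30,200,"cyl")
cv2.imwrite("pics/crop0.png",cv2.resize(a[160:310,120:320,::-1],None,fx=4,fy=4,interpolation=cv2.INTER_CUBIC))
E
python3 m2.py
```

```text
table z 0.04686034851118587 -0.057118778908602945
relay [142 222  23  25 428] z 92.5 mean [520.  317.9  92.6] rect [520.  317.9  92.5] long 43.0 38.0 ang -7.8
relay [171 225  21  24 401] z 92.4 mean [513.9 264.5  92.5] rect [514.1 264.5  92.4] long 44.0 36.0 ang -9.4
relay [204 227  20  23 395] z 92.5 mean [509.4 201.1  92.6] rect [509.4 201.   92.5] long 44.0 35.0 ang -4.7
relay [236 230  19  23 411] z 92.4 mean [502.2 139.4  92.7] rect [502.4 139.   92.4] long 35.0 44.0 ang -0.7
test red [376 223   9  49 297] z 74.7 mean [ 485.7 -131.4   74.6] rect [ 485.9 -131.1   74.7] long 13.0 98.0 ang 3.1
test grey [498 214  11  49 314] z 74.3 mean [ 498.2 -383.8   73.9] rect [ 499.  -383.2   74.3] long 14.0 99.0 ang 3.1
tr red [259 218  10  49 300] z 74.3 mean [501.  104.7  74.3] rect [500.9 104.6  74.3] long 98.0 13.0 ang -5.7
tr ply [131 208  13  49 405] z 74.0 mean [525.9 357.1  72.3] rect [525.8 356.1  74. ] long 98.0 17.0 ang -5.6
dividers [464 220   6  43  99] z 49.8 mean [ 496.1 -316.9   49.2] rect [ 495.9 -316.4   49.8] long 5.0 89.0 ang 2.8
dividers [436 222   6  43  94] z 49.3 mean [ 492.4 -257.7   49. ] rect [ 492.9 -257.2   49.3] long 5.0 89.0 ang 2.9
dividers [408 224   5  43  85] z 49.6 mean [ 489.2 -198.3   49.7] rect [ 489.9 -198.3   49.6] long 4.0 88.0 ang 2.5
cyl [300 227  31  31 727] z 82.9 mean [498.9   0.7  83. ] rect [498.9   0.6  82.9] long 60.0 60.0 ang 62.2
```

View pics/crop0.png

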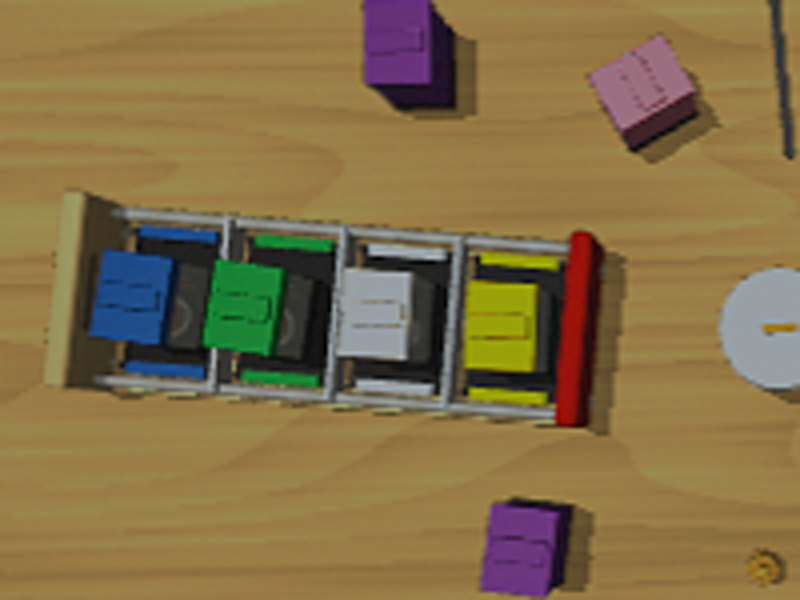

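The crop shows the nest tags matching the caps: yellow at (503,327) beside the red plate (575,330), then white (375,313), green (243,307) and blue (132,297). The purple and pink blocks are outside the rack. The map is yellow→+90, white→+30, green→-30, blue→-90.

```bash
cat > go.py <<'E'
import sys;from h import *
x,y,z,yaw=map(float,sys.argv[1:5]);o=bot.get_obs();p=np.array(o["tool_pos"]);r,pt,ps=o["tcp_rot"]
c,s=np.cos,np.sin;R=np.array([[c(ps),-s(ps),0],[s(ps),c(ps),0],[0,0,1]])@np.array([[c(pt),0,s(pt)],[0,1,0],[-s(pt),0,c(pt)]])@np.array([[1,0,0],[0,c(r),-s(r)],[0,s(r),c(r)]])
print("shift cm",((np.array([x,y,z])-p)@R/10).round(2),"turn",round((np.degrees(ps)-yaw+180)%360-180,1),"tilt",np.degrees([(r%(2*np.pi))-np.pi,pt]).round(2),"pos",p.round(1),"t",o["time"],"F",o["contact_force"].round(1),"w",round(o["grip_width"],1),o["finger_force"])
E
python3 go.py 502.3 139.4 200 89
```

```text
shift cm [ 51.45 -44.15  -0.44] turn -64.3 tilt [ 0.08 -0.01] pos [ 219.1 -476.6  194.9] t 0.1 F [-0.1  0.4  0.4] w 91.5 0.0
```

```bash
python3 -m crank '[[[1,3,-2.6,0,-6.5],[1,6,-5.2,0,-13],[1,9.5,-8.2,0,-20],[1,13,-11.2,0,-27],[1,16.5,-14.2,0,-34],[1,20,-17.2,0,-41],[1,23.5,-20.2,0,-48],[1,27,-23.2,0,-55],[1,30,-25.7,0,-61],[1,32,-27.5,0,-64.3]]]'; python3 go.py 502.3 139.4 200 89
```

```text
time: 1.1
tool_pos: [395.6, -91.2, 195.4]
tcp_rot: [-3.142, -0.0, 1.558]
contact_force: [0.3, -0.8, 0.3]
grip_width: 92.0
finger_force: 0.0
shift cm [23.19 10.38 -0.45] turn 0.3 tilt [ 0.   -0.02] pos [395.6 -91.2 195.4] t 1.1 F [ 0.3 -0.8  0.3] w 92.0 0.0
```

```bash
python3 -m crank '[[[1,3,1.3,0,0],[1,6.5,2.9,0,0],[1,10,4.5,0,0],[1,13.5,6.1,0,0],[1,17,7.6,0,0],[1,20,9,0,0],[1,22.2,9.95,0,0.3],[1,23.2,10.4,0,0.3],[1,23.2,10.4,0,0.3],[1,23.2,10.4,0,0.3]]]'; python3 go.py 502.3 139.4 58 89
```

```text
time: 2.1
tool_pos: [502.8, 135.8, 195.2]
tcp_rot: [-3.141, 0.001, 1.548]
contact_force: [0.1, 0.1, 0.4]
grip_width: 92.0
finger_force: 0.0
shift cm [ 0.37 -0.04 13.72] turn -0.3 tilt [0.05 0.04] pos [502.8 135.8 195.2] t 2.1 F [0.1 0.1 0.4] w 92.0 0.0
```

```bash
python3 -m crank '[[[1,0.4,0,2,0],[1,0.4,0,5,0],[1,0.4,0,8,0],[1,0.4,0,10.5,0],[1,0.4,0,12,0],[1,0.4,0,13,0],[1,0.4,0,13.5,0],[1,0.4,0,13.7,0],[1,0.4,0,13.7,0],[1,0.4,0,13.7,0]]]'; python3 go.py 502.3 139.4 58 89
```

```text
time: 3.1
tool_pos: [503.9, 140.6, 59.2]
tcp_rot: [3.14, -0.0, 1.548]
contact_force: [0.5, 0.1, 0.7]
grip_width: 92.0
finger_force: 0.0
shift cm [-0.12 -0.16  0.12] turn -0.3 tilt [-0.08 -0.01] pos [503.9 140.6  59.2] t 3.1 F [0.5 0.1 0.7] w 92.0 0.0
```

```bash
python3 -m crank '[[[1,-0.1,-0.1,0,0],[0,-0.1,-0.1,0,0],[0,-0.1,-0.1,0,0],[0,-0.1,-0.1,0,0],[0,-0.1,-0.1,0,0],[0,-0.1,-0.1,0,0],[0,-0.1,-0.1,0,0],[0,-0.1,-0.1,0,0],[0,-0.1,-0.1,0,0],[0,-0.1,-0.1,0,0]]]'
```

```text
time: 4.1
tool_pos: [502.3, 139.6, 58.5]
tcp_rot: [-3.142, 0.0, 1.548]
contact_force: [-0.1, -1.2, -0.6]
grip_width: 43.4
finger_force: 29.8
```

```bash
python3 go.py 502.3 139.4 58 89
```

```text
shift cm [-0.02 -0.    0.05] turn -0.3 tilt [0.   0.01] pos [502.3 139.6  58.5] t 4.1 F [-0.1 -1.2 -0.6] w 43.4 29.825656414031982
```

```bash
python3 -m crank '[[[0,0,0,-0.7,0],[0,0,0,-2,0],[0,0,0,-4,0],[0,0,0,-6.5,0],[0,0,0,-9,0],[0,0,0,-11.5,0],[0,0,0,-13,0],[0,0,0,-13.8,0],[0,0,0,-14,0],[0,0,0,-14,0]]]';python3 go.py 487.8 -167.5 190 93
```

```text
time: 5.1
tool_pos: [502.0, 139.6, 198.0]
tcp_rot: [-3.141, 0.0, 1.548]
contact_force: [1.1, -0.2, -3.2]
grip_width: 43.7
finger_force: 29.8
shift cm [-30.73  -0.71   0.81] turn -4.3 tilt [0.05 0.01] pos [502.  139.6 198. ] t 5.1 F [ 1.1 -0.2 -3.2] w 43.7 29.830015897750854
```

```bash
python3 -m crank '[[[0,-1.5,0,0,0],[0,-4.5,-0.1,0,-1],[0,-8.5,-0.2,0,-1],[0,-13,-0.3,0,-2],[0,-17.5,-0.4,0,-3],[0,-22,-0.5,0,-4],[0,-26,-0.6,0,-4.3],[0,-29,-0.7,0,-4.3],[0,-30.4,-0.7,0,-4.3],[0,-30.7,-0.7,0,-4.3]]]'
python3 -m crank '[[[0,0,0,0,0],[0,0,0,0,0],[0,0,0,0,0],[0,0,0,2,0],[0,0,0,4.5,0],[0,0,0,7,0],[0,0,0,8.5,0],[0,0,0,9.3,0],[0,0,0,9.5,0],[0,0,0,9.5,0]]]';python3 go.py 487.8 -167.5 66.5 93
python3 - <<'E'
from h import *
for n in("top","side"):
    a,d=bot.capture(n);np.savez(f"{n}1.npz",a=a,d=d)
    c=a[190:310,350:510] if n=="top" else a[130:290,320:500]
    cv2.imwrite(f"pics/{n}1.png",cv2.resize(c[...,::-1],None,fx=4,fy=4,interpolation=cv2.INTER_CUBIC)[:600])
E
```

```text
time: 6.1
tool_pos: [487.6, -168.7, 197.7]
tcp_rot: [-3.14, -0.001, 1.62]
contact_force: [1.0, 1.1, -3.4]
grip_width: 43.5
finger_force: 29.8
time: 7.1
tool_pos: [488.7, -167.0, 104.0]
tcp_rot: [3.141, 0.0, 1.623]
contact_force: [-0.2, 0.0, -2.9]
grip_width: 43.3
finger_force: 29.8
shift cm [-0.05 -0.1   3.75] turn 0.0 tilt [-0.04  0.02] pos [ 488.7 -167.   104. ] t 7.1 F [-0.2  0.  -2.9] w 43.3 29.83000785112381
```

View pics/side1.png

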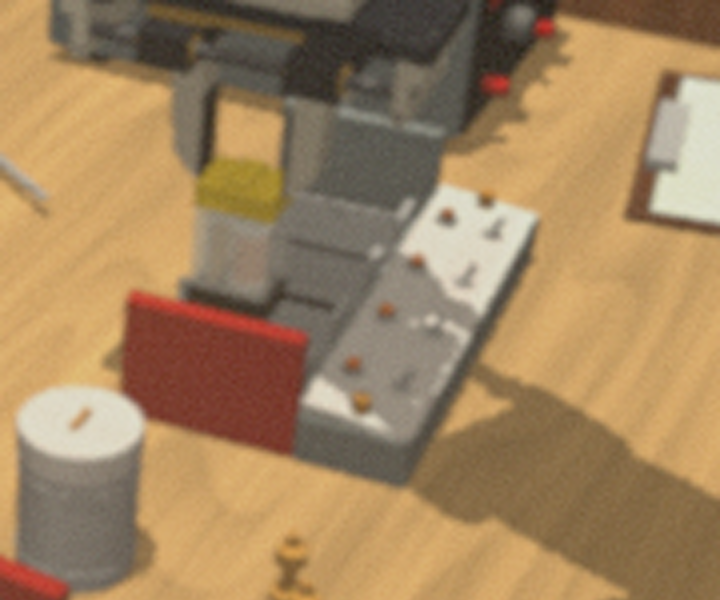

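The side crop shows the yellow relay held upright over the first bay behind the red plate, with its cap at about (240,185) in the crop. Lowering it.

```bash
python3 -c "
from h import *
print(proj('side',[487.7,-167.1,138]),'seen (380,176)')"
python3 -m crank '[[[0,0,-0.1,0.8,0],[0,0,-0.1,1.8,0],[0,0,-0.1,2.6,0],[0,0,-0.1,3.1,0],[0,0,-0.1,3.4,0],[0,0,-0.1,3.6,0],[0,0,-0.1,3.7,0],[0,0,-0.1,3.75,0],[0,0,-0.1,3.75,0],[0,0,-0.1,3.75,0]]]';python3 go.py 487.8 -167.5 66 93
```

```text
[[381.45930446 173.23953248]] seen (380,176)
time: 8.2
tool_pos: [487.4, -167.3, 66.2]
tcp_rot: [3.141, 0.0, 1.623]
contact_force: [-0.0, -0.5, -2.7]
grip_width: 43.5
finger_force: 29.8
shift cm [-0.02  0.04  0.02] turn -0.0 tilt [-0.02  0.02] pos [ 487.4 -167.3   66.2] t 8.2 F [-0.  -0.5 -2.7] w 43.5 29.830245673656464
```

```bash
python3 -m crank '[[[0,0,0,0.03,0],[0,0,0,0.05,0],[0,0,0,0.07,0],[0,0,0,0.09,0],[0,0,0,0.1,0],[0,0,0,0.1,0],[0,0,0,0.1,0],[0,0,0,0.1,0],[0,0,0,0.1,0],[0,0,0,0.1,0]]]'
```

```text
time: 9.2
tool_pos: [487.3, -167.2, 65.0]
tcp_rot: [3.142, 0.0, 1.623]
contact_force: [0.3, -1.0, -3.0]
grip_width: 43.6
finger_force: 29.8
```

```bash
python3 -m crank '[[[0,0,0,0.02,0],[0,0,0,0.04,0],[0,0,0,0.06,0],[0,0,0,0.08,0],[0,0,0,0.1,0],[0,0,0,0.12,0],[0,0,0,0.12,0],[0,0,0,0.12,0],[0,0,0,0.12,0],[0,0,0,0.12,0]]]'
```

```text
time: 10.2
tool_pos: [487.3, -167.2, 63.8]
tcp_rot: [3.142, 0.0, 1.623]
contact_force: [0.2, 0.2, -2.6]
grip_width: 43.7
finger_force: 29.8
```

```bash
cat > look.py <<'E'
import sys;from m import *
i=sys.argv[1]
for n in("top","side"):
    a,d=bot.capture(n);np.savez(f"{n}{i}.npz",a=a,d=d);P=cloud(n,d);M=masks(a);M["white"]=cv2.inRange(cv2.cvtColor(a,cv2.COLOR_RGB2HSV),(0,0,120),(180,50,255))
    for k in("yellow","white","green","blue"):
        m=(M[k]>0)&(P[...,0]>440)&(P[...,0]<545)&(P[...,1]<-145)&(P[...,1]>-370)&(P[...,2]>80)&(P[...,2]<130)
        if m.sum()>30:
            q=P[m];zt=np.percentile(q[:,2],80 if n=="side" else 50);q=q[abs(q[:,2]-zt)<4]
            lo,hi=np.percentile(q,2,0),np.percentile(q,98,0);r=np.array([q.mean(0)[:2]-[492.3,-257.3],(lo+hi)[:2]/2-[492.3,-257.3]])
            e=np.array([[.9987,.0515],[-.0515,.9987]]);print(n,k,len(q),"z",zt.round(1),"rack xy mean/mid",(r@e.T).round(1).tolist(),"ext",(hi-lo)[:2].round(1))
E
python3 look.py 2
python3 - <<'E'
from m import *
for n in("top","side"):
    z=np.load(n+"2.npz");P=cloud(n,z["d"]);M=masks(z["a"])["yellow"]>0
    h=cv2.cvtColor(z["a"],cv2.COLOR_RGB2HSV)
    u,v=proj(n,[487,-167,100])[0].astype(int);print(n,u,v,h[v-6:v+8:3,u],P[v-6:v+8:3,u].round(0).tolist())
a=np.load("side2.npz")["a"];cv2.imwrite("pics/side2.png",cv2.resize(a[140:260,330:490,::-1],None,fx=4,fy=4,interpolation=cv2.INTER_CUBIC))
E
```

```text
top 399 245 [[ 15  13  38]
 [ 21  49  89]
 [ 20  49  93]
 [ 21  50  97]
 [ 21  48 101]] [[479.0, -97.0, 451.0], [476.0, -97.0, 452.0], [472.0, -96.0, 457.0], [468.0, -95.0, 460.0], [465.0, -94.0, 464.0]]
side 380 189 [[ 18 129 211]
 [ 19 135 196]
 [ 23 179 168]
 [ 23 174 167]
 [ 22 174 164]] [[562.0, -363.0, -2.0], [493.0, -179.0, 100.0], [488.0, -167.0, 100.0], [482.0, -154.0, 101.0], [479.0, -147.0, 99.0]]
```

View pics/side2.png

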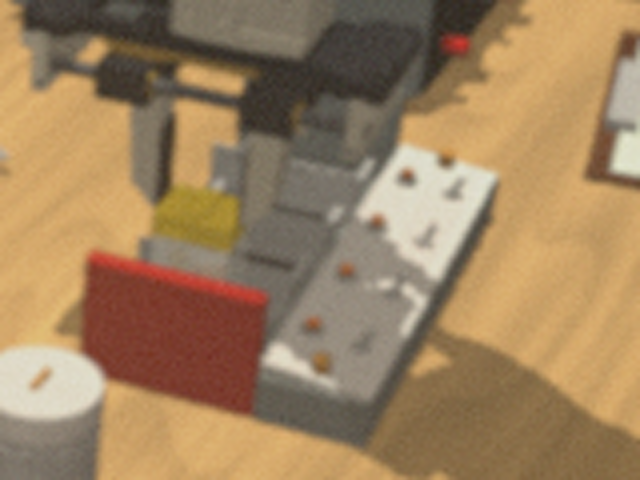

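The side crop shows the yellow cap at (197,217) with the relay down in its bay. Its top is at about 100 mm, so it is roughly at the floor. Feeling for contact.

```bash
python3 -m crank '[[[0,0,0,0.02,0],[0,0,0,0.04,0],[0,0,0,0.06,0],[0,0,0,0.08,0],[0,0,0,0.1,0],[0,0,0,0.12,0],[0,0,0,0.12,0],[0,0,0,0.12,0],[0,0,0,0.12,0],[0,0,0,0.12,0]]]'
```

```text
time: 11.3
tool_pos: [487.3, -167.2, 62.6]
tcp_rot: [3.142, 0.0, 1.623]
contact_force: [0.8, 0.1, -3.0]
grip_width: 43.5
finger_force: 29.8
```

```bash
python3 -m crank '[[[0,0,0,0.02,0],[0,0,0,0.04,0],[0,0,0,0.06,0],[0,0,0,0.08,0],[0,0,0,0.1,0],[0,0,0,0.1,0],[0,0,0,0.1,0],[0,0,0,0.1,0],[0,0,0,0.1,0],[0,0,0,0.1,0]]]'; python3 - <<'E'
from m import *
a,d=bot.capture("side");P=cloud("side",d);M=masks(a);h=cv2.cvtColor(a,cv2.COLOR_RGB2HSV)
m=cv2.inRange(h,(20,140,100),(34,255,255))>0
m&=(P[...,1]<-145)&(P[...,1]>-200)&(P[...,0]>450)&(P[...,0]<530)
q=P[m];print(np.percentile(q[:,2],[5,25,50,75,90]).round(1),len(q))
for y0 in(-187,-177,-167,-157):
  s=q[abs(q[:,1]-y0)<5];print(y0,np.percentile(s,[5,50,95],0).round(1).tolist() if len(s)>5 else 0)
E
```

```text
time: 12.3
tool_pos: [487.4, -167.4, 62.4]
tcp_rot: [3.141, 0.001, 1.623]
contact_force: [-3.0, 0.3, 6.2]
grip_width: 43.3
finger_force: 29.8
[85.4 91.6 95.6 97.2 99.6] 257
-187 0
-177 [[472.4, -180.9, 94.8], [485.3, -176.8, 96.0], [507.2, -172.5, 97.9]]
-167 [[467.7, -171.4, 94.1], [486.9, -166.9, 96.9], [506.2, -162.4, 101.0]]
-157 [[464.2, -160.5, 87.2], [479.9, -157.0, 96.9], [504.6, -153.3, 102.4]]
```

Contact at TCP z 62.4, so the floor is reached. Releasing and rising.

```bash
python3 -m crank '[[[0.5,0,0,-0.05,0],[1,0,0,-0.05,0],[1,0,0,-0.05,0],[1,0,0,-0.05,0],[1,0,0,-0.5,0],[1,0,0,-2.5,0],[1,0,0,-6,0],[1,0,0,-10,0],[1,0,0,-13,0],[1,0,0,-14,0]]]';python3 go.py 509.3 201 200 86
```

```text
time: 13.35
tool_pos: [488.7, -167.9, 205.2]
tcp_rot: [3.136, 0.003, 1.623]
contact_force: [0.5, 0.5, 0.5]
grip_width: 91.4
finger_force: 0.0
shift cm [36.73  3.97  0.43] turn 7.0 tilt [-0.31  0.18] pos [ 488.7 -167.9  205.2] t 13.35 F [0.5 0.5 0.5] w 91.4 0.0
```

```bash
python3 -m crank '[[[1,2,0.2,0,1],[1,6,0.6,0,2],[1,10.5,1.1,0,3],[1,15,1.6,0,4],[1,20,2.1,0,5],[1,25,2.7,0,6],[1,29.5,3.2,0,7],[1,33.5,3.6,0,7],[1,36,3.9,0,7],[1,36.7,4,0,7]]]'
sed -i 's/"yellow"\]*=cv2/&/; s/(24,150,120)/(20,140,90)/' m.py; sed -i 's/yellow=cv2.inRange(h,(24,150,120)/yellow=cv2.inRange(h,(20,140,90)/' m.py; python3 look.py 3; python3 go.py 509.3 201 58 86
```

```text
time: 14.35
tool_pos: [507.4, 203.8, 200.5]
tcp_rot: [-3.14, 0.0, 1.504]
contact_force: [0.6, -0.7, 0.6]
grip_width: 91.6
finger_force: 0.0
top yellow 341 z 96.2 rack xy mean/mid [[-0.6, 90.6], [-0.4, 90.4]] ext [41.8 32.8]
side yellow 182 z 97.7 rack xy mean/mid [[-2.3, 96.5], [-1.2, 94.4]] ext [42.4 33.5]
shift cm [-0.06  0.19 14.27] turn 0.1 tilt [0.08 0.05] pos [507.7 201.8 200.7] t 14.45 F [0.2 0.6 0.2] w 92.1 0.0
```

```bash
python3 -m crank '[[[1,-0.05,0.2,2,0],[1,-0.05,0.2,5,0],[1,-0.05,0.2,8,0],[1,-0.05,0.2,10.5,0],[1,-0.05,0.2,12.3,0],[1,-0.05,0.2,13.4,0],[1,-0.05,0.2,14,0],[1,-0.05,0.2,14.25,0],[1,-0.05,0.2,14.25,0],[1,-0.05,0.2,14.25,0]]]'; python3 go.py 509.3 201 58 86
```

```text
time: 15.45
tool_pos: [510.7, 200.8, 59.9]
tcp_rot: [3.14, -0.0, 1.501]
contact_force: [-0.1, -0.7, -0.1]
grip_width: 91.7
finger_force: 0.0
shift cm [ 0.01 -0.14  0.19] turn -0.0 tilt [-0.09 -0.02] pos [510.7 200.8  59.9] t 15.45 F [-0.1 -0.7 -0.1] w 91.7 0.0
```

```bash
python3 -m crank '[[[1,0,-0.1,0.1,0],[0,0,-0.1,0.1,0],[0,0,-0.1,0.1,0],[0,0,-0.1,0.1,0],[0,0,-0.1,0.1,0],[0,0,-0.1,0.1,0],[0,0,-0.1,0.1,0],[0,0,-0.1,0.1,0],[0,0,-0.1,0.1,0],[0,0,-0.1,0.1,0]]]'; python3 go.py 509.3 201 58 86
```

```text
time: 16.45
tool_pos: [509.2, 200.8, 58.1]
tcp_rot: [3.142, 0.0, 1.501]
contact_force: [0.7, -0.3, -0.2]
grip_width: 43.3
finger_force: 30.0
shift cm [0.02 0.01 0.01] turn -0.0 tilt [-0.    0.01] pos [509.2 200.8  58.1] t 16.45 F [ 0.7 -0.3 -0.2] w 43.3 29.987470507621765
```

```bash
python3 -m crank '[[[0,0,0,-0.7,0],[0,0,0,-2,0],[0,0,0,-4,0],[0,0,0,-6.5,0],[0,0,0,-9,0],[0,0,0,-11.5,0],[0,0,0,-13,0],[0,0,0,-13.8,0],[0,0,0,-14,0],[0,0,0,-14,0]]]';python3 go.py 490.9 -227.4 198 93
```

```text
time: 17.45
tool_pos: [508.7, 200.7, 197.5]
tcp_rot: [-3.141, 0.0, 1.501]
contact_force: [-0.3, 0.2, -3.5]
grip_width: 43.4
finger_force: 30.0
shift cm [-4.283e+01  1.220e+00 -3.000e-02] turn -7.0 tilt [0.06 0.02] pos [508.7 200.7 197.5] t 17.45 F [-0.3  0.2 -3.5] w 43.4 29.987689554691315
```

```bash
python3 -m crank '[[[0,-1.5,0,0,0],[0,-4.5,0.1,0,-1],[0,-9,0.3,0,-2],[0,-14,0.4,0,-3],[0,-19,0.5,0,-4],[0,-24,0.7,0,-5],[0,-29,0.8,0,-6],[0,-34,1,0,-7],[0,-38,1.1,0,-7],[0,-40.5,1.2,0,-7]]]';python3 go.py 490.9 -227.4 105 93
```

```text
time: 18.45
tool_pos: [491.1, -207.6, 197.1]
tcp_rot: [-3.14, 0.0, 1.62]
contact_force: [0.2, -0.0, -3.5]
grip_width: 43.2
finger_force: 30.0
shift cm [-1.97 -0.1   9.21] turn -0.2 tilt [0.11 0.  ] pos [ 491.1 -207.6  197.1] t 18.45 F [ 0.2 -0.  -3.5] w 43.2 29.988138377666473
```

```bash
python3 -m crank '[[[0,-1.2,0,0,0],[0,-2,0,0,0],[0,-2.1,0,0,0],[0,-2.1,0,2,0],[0,-2.1,0,4.5,0],[0,-2.1,0,7,0],[0,-2.1,0,8.5,0],[0,-2.1,0,9,0],[0,-2.1,0,9.2,0],[0,-2.1,0,9.2,0]]]';python3 go.py 490.9 -227.4 62.5 93
```

```text
time: 19.45
tool_pos: [494.3, -224.7, 106.8]
tcp_rot: [3.141, 0.001, 1.624]
contact_force: [-0.4, 0.3, -2.5]
grip_width: 43.3
finger_force: 30.0
shift cm [-0.25 -0.36  4.43] turn 0.0 tilt [-0.05  0.03] pos [ 494.3 -224.7  106.8] t 19.45 F [-0.4  0.3 -2.5] w 43.3 29.987822771072388
```

```bash
python3 -m crank '[[[0,-0.25,-0.25,0,0],[0,-0.25,-0.25,1,0],[0,-0.25,-0.25,2,0],[0,-0.25,-0.25,2.8,0],[0,-0.25,-0.25,3.4,0],[0,-0.25,-0.25,3.8,0],[0,-0.25,-0.25,4,0],[0,-0.25,-0.25,4.15,0],[0,-0.25,-0.25,4.15,0],[0,-0.25,-0.25,4.15,0]]]';python3 go.py 490.9 -227.4 62 93
```

```text
time: 20.45
tool_pos: [491.6, -227.8, 64.9]
tcp_rot: [3.141, 0.0, 1.623]
contact_force: [-0.3, -0.8, -3.0]
grip_width: 43.8
finger_force: 30.0
shift cm [ 0.04 -0.07  0.29] turn -0.0 tilt [-0.03  0.02] pos [ 491.6 -227.8   64.9] t 20.45 F [-0.3 -0.8 -3. ] w 43.8 29.98780220746994
```

```bash
python3 -m crank '[[[0,0,0,0.05,0],[0,0,0,0.1,0],[0,0,0,0.15,0],[0,0,0,0.18,0],[0,0,0,0.21,0],[0,0,0,0.24,0],[0,0,0,0.26,0],[0,0,0,0.28,0],[0,0,0,0.28,0],[0,0,0,0.28,0]]]'
```

```text
time: 21.45
tool_pos: [491.5, -227.7, 62.1]
tcp_rot: [3.141, 0.0, 1.623]
contact_force: [-0.3, 0.4, 0.6]
grip_width: 43.5
finger_force: 30.0
```

Contact is felt. Release, rise, and go to green.

```bash
python3 -m crank '[[[0.5,0,0,0,0],[1,0,0,0,0],[1,0,0,0,0],[1,0,0,0,0],[1,0,0,-0.5,0],[1,0,0,-2.5,0],[1,0,0,-6,0],[1,0,0,-10,0],[1,0,0,-13,0],[1,0,0,-14,0]]]';python3 go.py 514 264.5 200 82
```

```text
time: 22.45
tool_pos: [492.8, -228.5, 205.7]
tcp_rot: [3.136, 0.004, 1.623]
contact_force: [-0.1, -0.9, 0.1]
grip_width: 91.9
finger_force: 0.0
shift cm [49.12  4.68  0.41] turn 11.0 tilt [-0.31  0.22] pos [ 492.8 -228.5  205.7] t 22.45 F [-0.1 -0.9  0.1] w 91.9 0.0
```

```bash
python3 -m crank '[[[1,2,0.2,0,1],[1,6,0.6,0,2],[1,10.5,1,0,4],[1,15.5,1.5,0,6],[1,20.5,2,0,8],[1,25.5,2.4,0,9],[1,30.5,2.9,0,10],[1,35.5,3.4,0,11],[1,40,3.8,0,11],[1,43.5,4.1,0,11]]]'; python3 look.py 4; python3 go.py 514 264.5 200 82
```

```text
time: 23.45
tool_pos: [508.9, 211.6, 200.9]
tcp_rot: [-3.14, 0.0, 1.432]
contact_force: [0.9, 0.2, -0.8]
grip_width: 92.0
finger_force: 0.0
top yellow 352 z 96.4 rack xy mean/mid [[-0.4, 90.7], [-0.5, 90.3]] ext [41.7 33. ]
top white 323 z 96.4 rack xy mean/mid [[1.2, 30.3], [1.3, 30.3]] ext [41.8 32.3]
side yellow 176 z 97.6 rack xy mean/mid [[-2.4, 96.3], [-1.5, 94.6]] ext [43.1 33. ]
side white 160 z 97.6 rack xy mean/mid [[-2.7, 36.5], [-1.8, 35.7]] ext [40.7 34.6]
shift cm [ 5.19 -0.18  0.07] turn 0.3 tilt [ 0.1  -0.03] pos [508.8 212.9 200.6] t 23.55 F [ 0.4 -0.8  0.3] w 91.9 0.0
```

```bash
python3 -m crank '[[[1,3,-0.1,0,0],[1,5,-0.15,0,0],[1,5.2,-0.15,0,0.3],[1,5.2,-0.15,1,0.3],[1,5.2,-0.15,3.5,0.3],[1,5.2,-0.15,6.5,0.3],[1,5.2,-0.15,8.5,0.3],[1,5.2,-0.15,9.3,0.3],[1,5.2,-0.15,9.5,0.3],[1,5.2,-0.15,9.5,0.3]]]'; python3 go.py 514 264.5 58 82
```

```text
time: 24.55
tool_pos: [515.9, 260.1, 107.2]
tcp_rot: [3.141, -0.0, 1.425]
contact_force: [-0.3, -0.7, 0.1]
grip_width: 92.0
finger_force: 0.0
shift cm [ 0.41 -0.25  4.92] turn -0.4 tilt [-0.03 -0.  ] pos [515.9 260.1 107.2] t 24.55 F [-0.3 -0.7  0.1] w 92.0 0.0
```

```bash
python3 -m crank '[[[1,0.35,-0.2,0,0],[1,0.35,-0.2,1,0],[1,0.35,-0.2,2.5,0],[1,0.35,-0.2,3.7,0],[1,0.35,-0.2,4.4,0],[1,0.35,-0.2,4.7,0],[1,0.35,-0.2,4.8,0],[1,0.35,-0.2,4.8,0],[1,0.35,-0.2,4.8,0],[1,0.35,-0.2,4.8,0]]]'; python3 go.py 514 264.5 58 82
```

```text
time: 25.55
tool_pos: [514.3, 264.5, 59.2]
tcp_rot: [3.141, -0.0, 1.426]
contact_force: [0.4, 0.2, -0.4]
grip_width: 91.7
finger_force: 0.0
shift cm [-0.   -0.03  0.12] turn -0.3 tilt [-0.04 -0.02] pos [514.3 264.5  59.2] t 25.55 F [ 0.4  0.2 -0.4] w 91.7 0.0
```

```bash
python3 -m crank '[[[1,0,0,0.1,0],[0,0,0,0.1,0],[0,0,0,0.1,0],[0,0,0,0.1,0],[0,0,0,0.1,0],[0,0,0,0.1,0],[0,0,0,0.1,0],[0,0,0,0.1,0],[0,0,0,0.1,0],[0,0,0,0.1,0]]]'
python3 -m crank '[[[0,0,0,-0.7,0],[0,0,0,-2,0],[0,0,0,-4,0],[0,0,0,-6.5,0],[0,0,0,-9,0],[0,0,0,-11.5,0],[0,0,0,-13,0],[0,0,0,-13.8,0],[0,0,0,-14,0],[0,0,0,-14,0]]]';python3 go.py 493.9 -287.3 198 93
```

```text
time: 26.55
tool_pos: [514.0, 264.3, 57.8]
tcp_rot: [-3.142, 0.0, 1.426]
contact_force: [-0.5, -0.6, 0.3]
grip_width: 43.4
finger_force: 29.9
time: 27.55
tool_pos: [513.8, 264.3, 197.6]
tcp_rot: [-3.141, 0.0, 1.426]
contact_force: [0.6, -0.0, -3.1]
grip_width: 43.3
finger_force: 29.9
shift cm [-5.486e+01  6.010e+00 -3.000e-02] turn -11.3 tilt [0.02 0.02] pos [513.8 264.3 197.6] t 27.55 F [ 0.6 -0.  -3.1] w 43.3 29.936030209064484
```

Held. Carry to bay 3.

```bash
python3 -m crank '[[[0,-1.5,0.2,0,0],[0,-4.5,0.5,0,-1],[0,-9,1,0,-2],[0,-13.5,1.5,0,-3],[0,-18,2,0,-4],[0,-22.5,2.5,0,-5],[0,-27,3,0,-6],[0,-31.5,3.5,0,-7],[0,-35,3.8,0,-8],[0,-37,4,0,-8]]]';python3 go.py 493.9 -287.3 198 93
```

```text
time: 28.55
tool_pos: [498.7, -111.0, 196.9]
tcp_rot: [-3.14, 0.001, 1.563]
contact_force: [0.5, 0.5, -3.0]
grip_width: 43.5
finger_force: 29.9
shift cm [-17.64  -0.34  -0.1 ] turn -3.5 tilt [0.11 0.03] pos [ 498.7 -111.   196.9] t 28.55 F [ 0.5  0.5 -3. ] w 43.5 29.936167001724243
```

```bash
python3 -m crank '[[[0,-2,0,0,0],[0,-5,-0.1,0,-1],[0,-9,-0.2,0,-2],[0,-13,-0.3,0,-3],[0,-16,-0.35,0,-3.4],[0,-17.4,-0.35,0,-3.4],[0,-17.7,-0.35,0,-3.4],[0,-17.7,-0.35,0,-3.4],[0,-17.7,-0.35,0,-3.4],[0,-17.7,-0.35,0,-3.4]]]';python3 go.py 493.9 -287.3 64.5 93
```

```text
time: 29.55
tool_pos: [495.8, -283.2, 198.0]
tcp_rot: [3.142, -0.0, 1.626]
contact_force: [0.3, -0.4, -2.9]
grip_width: 43.6
finger_force: 29.9
shift cm [-0.4  -0.21 13.35] turn 0.2 tilt [-0.   -0.01] pos [ 495.8 -283.2  198. ] t 29.55 F [ 0.3 -0.4 -2.9] w 43.6 29.935971200466156
```

```bash
python3 -m crank '[[[0,-0.4,-0.2,0,0],[0,-0.4,-0.2,1,0],[0,-0.4,-0.2,3.5,0],[0,-0.4,-0.2,6.5,0],[0,-0.4,-0.2,9.3,0],[0,-0.4,-0.2,11.3,0],[0,-0.4,-0.2,12.4,0],[0,-0.4,-0.2,13,0],[0,-0.4,-0.2,13.2,0],[0,-0.4,-0.2,13.2,0]]]';python3 go.py 493.9 -287.3 61.8 93
```

```text
time: 30.55
tool_pos: [494.2, -288.9, 66.4]
tcp_rot: [3.141, 0.001, 1.625]
contact_force: [0.7, -0.1, -3.0]
grip_width: 43.1
finger_force: 29.9
shift cm [ 0.16 -0.03  0.46] turn 0.1 tilt [-0.05  0.05] pos [ 494.2 -288.9   66.4] t 30.55 F [ 0.7 -0.1 -3. ] w 43.1 29.93596315383911
```

```bash
python3 -m crank '[[[0,0.1,0,0.1,0],[0,0.1,0,0.2,0],[0,0.1,0,0.27,0],[0,0.1,0,0.31,0],[0,0.1,0,0.34,0],[0,0.1,0,0.37,0],[0,0.1,0,0.39,0],[0,0.1,0,0.39,0],[0,0.1,0,0.39,0],[0,0.1,0,0.39,0]]]'
```

```text
time: 31.55
tool_pos: [493.8, -287.6, 61.9]
tcp_rot: [3.142, 0.0, 1.625]
contact_force: [-0.5, 0.6, -2.4]
grip_width: 43.8
finger_force: 29.9
```

```bash
python3 -m crank '[[[0,0,0,0.01,0],[0,0,0,0.02,0],[0,0,0,0.03,0],[0,0,0,0.04,0],[0,0,0,0.05,0],[0,0,0,0.05,0],[0,0,0,0.05,0],[0,0,0,0.05,0],[0,0,0,0.05,0],[0,0,0,0.05,0]]]'
```

```text
time: 32.55
tool_pos: [493.8, -287.8, 61.7]
tcp_rot: [3.141, 0.0, 1.625]
contact_force: [-2.3, -0.1, 5.0]
grip_width: 43.3
finger_force: 29.9
```

Contact; release, rise, and go to blue.

```bash
python3 -m crank '[[[0.5,0,0,0,0],[1,0,0,0,0],[1,0,0,0,0],[1,0,0,0,0],[1,0,0,-0.5,0],[1,0,0,-2.5,0],[1,0,0,-6,0],[1,0,0,-10,0],[1,0,0,-13,0],[1,0,0,-14,0]]]';python3 go.py 520 317.9 200 82.5
```

```text
time: 33.55
tool_pos: [495.1, -288.5, 205.4]
tcp_rot: [3.137, 0.004, 1.625]
contact_force: [-0.3, -0.1, 0.4]
grip_width: 91.5
finger_force: 0.0
shift cm [60.42  5.75  0.31] turn 10.6 tilt [-0.29  0.25] pos [ 495.1 -288.5  205.4] t 33.55 F [-0.3 -0.1  0.4] w 91.5 0.0
```

```bash
python3 -m crank '[[[1,2,0.2,0,1],[1,6,0.6,0,2],[1,10.5,1,0,4],[1,15.5,1.5,0,6],[1,20.5,2,0,8],[1,25.5,2.4,0,9],[1,30.5,2.9,0,10],[1,35.5,3.4,0,10.6],[1,40,3.8,0,10.6],[1,42,4,0,10.6]]]'; python3 look.py 5; python3 go.py 520 317.9 200 82.5
```

```text
time: 34.55
tool_pos: [510.2, 137.7, 200.6]
tcp_rot: [-3.14, -0.001, 1.443]
contact_force: [-0.3, -0.7, 0.6]
grip_width: 91.8
finger_force: 0.0
top yellow 333 z 96.2 rack xy mean/mid [[-0.6, 90.4], [-0.5, 90.4]] ext [41.8 33. ]
top white 316 z 96.4 rack xy mean/mid [[1.0, 30.2], [1.2, 30.4]] ext [41.7 32.4]
top green 322 z 96.2 rack xy mean/mid [[-0.0, -27.8], [-0.2, -28.3]] ext [41.5 31.7]
side yellow 181 z 97.6 rack xy mean/mid [[-2.1, 96.9], [-1.5, 95.2]] ext [41.9 33.5]
side white 155 z 97.6 rack xy mean/mid [[-2.7, 35.7], [-2.0, 33.7]] ext [39.4 35.4]
side green 102 z 98.8 rack xy mean/mid [[-4.5, -21.5], [-3.1, -23.9]] ext [39.2 30.6]
shift cm [18.11 -1.34  0.05] turn 0.2 tilt [ 0.09 -0.01] pos [510.4 136.6 200.5] t 34.65 F [ 0.5 -0.1 -0.4] w 91.8 0.0
```

All three are well centred. On to blue.

```bash
python3 -m crank '[[[1,3,-0.2,0,0],[1,7,-0.5,0,0],[1,11,-0.8,0,0],[1,14.5,-1.1,0,0],[1,17,-1.3,0,0],[1,18,-1.35,0,0],[1,18.1,-1.35,0,0],[1,18.1,-1.35,0,0],[1,18.1,-1.35,0,0],[1,18.1,-1.35,0,0]]]'; python3 go.py 520 317.9 58 82.5
```

```text
time: 35.65
tool_pos: [521.7, 313.9, 201.6]
tcp_rot: [3.141, 0.0, 1.438]
contact_force: [-0.3, 0.1, 0.1]
grip_width: 92.2
finger_force: 0.0
shift cm [ 0.38 -0.23 14.36] turn -0.1 tilt [-0.01  0.01] pos [521.7 313.9 201.6] t 35.65 F [-0.3  0.1  0.1] w 92.2 0.0
```

```bash
python3 -m crank '[[[1,0.38,-0.2,2,0],[1,0.38,-0.2,5,0],[1,0.38,-0.2,8,0],[1,0.38,-0.2,10.5,0],[1,0.38,-0.2,12.3,0],[1,0.38,-0.2,13.4,0],[1,0.38,-0.2,14,0],[1,0.38,-0.2,14.25,0],[1,0.38,-0.2,14.25,0],[1,0.38,-0.2,14.25,0]]]'; python3 go.py 520 317.9 58 82.5
```

```text
time: 36.65
tool_pos: [520.5, 319.4, 59.8]
tcp_rot: [3.14, -0.001, 1.44]
contact_force: [0.7, -0.2, -0.3]
grip_width: 92.2
finger_force: 0.0
shift cm [-0.15 -0.03  0.18] turn -0.0 tilt [-0.08 -0.04] pos [520.5 319.4  59.8] t 36.65 F [ 0.7 -0.2 -0.3] w 92.2 0.0
```

```bash
python3 -m crank '[[[1,-0.1,0,0.1,0],[0,-0.1,0,0.1,0],[0,-0.1,0,0.1,0],[0,-0.1,0,0.1,0],[0,-0.1,0,0.1,0],[0,-0.1,0,0.1,0],[0,-0.1,0,0.1,0],[0,-0.1,0,0.1,0],[0,-0.1,0,0.1,0],[0,-0.1,0,0.1,0]]]'
python3 -m crank '[[[0,0,0,-0.7,0],[0,0,0,-2,0],[0,0,0,-4,0],[0,0,0,-6.5,0],[0,0,0,-9,0],[0,0,0,-11.5,0],[0,0,0,-13,0],[0,0,0,-13.8,0],[0,0,0,-14,0],[0,0,0,-14,0]]]';python3 go.py 497 -347.2 198 93
```

```text
time: 37.65
tool_pos: [519.8, 318.2, 57.9]
tcp_rot: [3.142, 0.0, 1.44]
contact_force: [0.0, -0.3, 0.1]
grip_width: 44.0
finger_force: 29.9
time: 38.65
tool_pos: [519.6, 318.1, 197.7]
tcp_rot: [-3.141, 0.0, 1.44]
contact_force: [0.4, -0.3, -2.5]
grip_width: 43.5
finger_force: 29.9
shift cm [-6.625e+01  6.460e+00 -1.000e-02] turn -10.5 tilt [0.02 0.02] pos [519.6 318.1 197.7] t 38.65 F [ 0.4 -0.3 -2.5] w 43.5 29.861935079097748
```

```bash
python3 -m crank '[[[0,-1.5,0.2,0,0],[0,-4.5,0.5,0,-1],[0,-9,0.9,0,-2],[0,-13.5,1.4,0,-3],[0,-18,1.8,0,-4],[0,-22.5,2.3,0,-5],[0,-27,2.7,0,-6],[0,-31.5,3.1,0,-7],[0,-35,3.4,0,-8],[0,-37,3.6,0,-8]]]';python3 go.py 497 -347.2 198 93
```

```text
time: 39.65
tool_pos: [505.7, -56.8, 197.1]
tcp_rot: [-3.14, 0.001, 1.577]
contact_force: [0.8, 0.7, -3.0]
grip_width: 43.3
finger_force: 29.9
shift cm [-29.03  -1.05  -0.07] turn -2.7 tilt [0.1  0.03] pos [505.7 -56.8 197.1] t 39.65 F [ 0.8  0.7 -3. ] w 43.3 29.86233741044998
```

```bash
python3 -m crank '[[[0,-2.5,-0.1,0,0],[0,-6,-0.2,0,-1],[0,-10,-0.4,0,-2],[0,-14.5,-0.5,0,-2.7],[0,-19,-0.7,0,-2.7],[0,-23,-0.8,0,-2.7],[0,-26.5,-1,0,-2.7],[0,-28.5,-1.05,0,-2.7],[0,-29.1,-1.05,0,-2.7],[0,-29.1,-1.05,0,-2.7]]]'
python3 -m crank '[[[0,0,0,0,0],[0,0,0,0,0],[0,0,0,1,0],[0,0,0,3,0],[0,0,0,5.5,0],[0,0,0,7.5,0],[0,0,0,8.8,0],[0,0,0,9.3,0],[0,0,0,9.3,0],[0,0,0,9.3,0]]]';python3 go.py 497 -347.2 64 93
```

```text
time: 40.65
tool_pos: [498.0, -344.8, 197.0]
tcp_rot: [-3.14, -0.001, 1.625]
contact_force: [0.1, 0.3, -1.2]
grip_width: 43.9
finger_force: 29.9
time: 41.65
tool_pos: [499.6, -344.8, 105.9]
tcp_rot: [3.14, 0.001, 1.627]
contact_force: [0.2, -0.2, -1.9]
grip_width: 43.4
finger_force: 29.9
shift cm [-0.22 -0.28  4.19] turn 0.2 tilt [-0.07  0.08] pos [ 499.6 -344.8  105.9] t 41.65 F [ 0.2 -0.2 -1.9] w 43.4 29.862112998962402
```

```bash
python3 -m crank '[[[0,-0.2,-0.2,0,0],[0,-0.2,-0.2,1,0],[0,-0.2,-0.2,2,0],[0,-0.2,-0.2,2.8,0],[0,-0.2,-0.2,3.4,0],[0,-0.2,-0.2,3.7,0],[0,-0.2,-0.2,3.9,0],[0,-0.2,-0.2,4,0],[0,-0.2,-0.2,4,0],[0,-0.2,-0.2,4,0]]]';python3 go.py 497 -347.2 61.8 93
```

```text
time: 42.65
tool_pos: [497.3, -346.7, 65.2]
tcp_rot: [3.141, 0.001, 1.626]
contact_force: [0.3, 0.1, -1.5]
grip_width: 43.2
finger_force: 29.9
shift cm [-0.05 -0.04  0.34] turn 0.2 tilt [-0.02  0.03] pos [ 497.3 -346.7   65.2] t 42.65 F [ 0.3  0.1 -1.5] w 43.2 29.862037003040314
```

```bash
python3 -m crank '[[[0,0,0,0.05,0],[0,0,0,0.1,0],[0,0,0,0.15,0],[0,0,0,0.2,0],[0,0,0,0.24,0],[0,0,0,0.28,0],[0,0,0,0.31,0],[0,0,0,0.33,0],[0,0,0,0.33,0],[0,0,0,0.33,0]]]'
```

```text
time: 43.65
tool_pos: [497.2, -346.6, 61.9]
tcp_rot: [3.141, 0.0, 1.626]
contact_force: [-1.1, -0.4, -0.2]
grip_width: 43.4
finger_force: 29.9
```

```bash
python3 -m crank '[[[0.5,0,0,0,0],[1,0,0,0,0],[1,0,0,0,0],[1,0,0,0,0],[1,0,0,-0.5,0],[1,0,0,-2.5,0],[1,0,0,-6,0],[1,0,0,-10,0],[1,0,0,-13,0],[1,0,0,-14,0]]]'
python3 -m crank '[[[1,2,0,0,0],[1,6,0,0,0],[1,11,0,0,0],[1,16,0,0,0],[1,21,0,0,0],[1,26,0,0,0],[1,31,0,0,0],[1,35,0,0,0],[1,37,0,0,0],[1,37,0,0,0]]]'; python3 look.py 6
python3 - <<'E'
import numpy as np,cv2
a=np.load("top6.npz")["a"];cv2.imwrite("pics/top6.png",cv2.resize(a[190:310,360:520,::-1],None,fx=4,fy=4,interpolation=cv2.INTER_CUBIC))
E
```

```text
time: 44.65
tool_pos: [498.4, -347.6, 205.9]
tcp_rot: [3.137, 0.005, 1.626]
contact_force: [0.4, -0.8, 0.7]
grip_width: 91.4
finger_force: 0.0
time: 45.65
tool_pos: [475.8, 25.3, 201.1]
tcp_rot: [-3.14, -0.001, 1.63]
contact_force: [-0.0, -0.9, 0.4]
grip_width: 92.1
finger_force: 0.0
top yellow 344 z 96.6 rack xy mean/mid [[-0.6, 90.5], [-0.4, 90.3]] ext [41.9 33.1]
top white 320 z 96.4 rack xy mean/mid [[1.1, 30.4], [1.2, 30.2]] ext [41.7 32.4]
top green 330 z 96.5 rack xy mean/mid [[-0.2, -27.8], [-0.2, -28.4]] ext [41.1 32. ]
top blue 338 z 96.6 rack xy mean/mid [[0.5, -87.5], [0.8, -87.5]] ext [41.8 32.5]
side yellow 184 z 97.2 rack xy mean/mid [[-2.0, 96.7], [-1.3, 94.7]] ext [41.8 33.7]
side white 167 z 97.4 rack xy mean/mid [[-2.1, 35.9], [-1.2, 34.8]] ext [40.7 35.6]
side green 110 z 98.5 rack xy mean/mid [[-3.6, -23.7], [-3.4, -25.3]] ext [38.1 31.5]
side blue 97 z 98.3 rack xy mean/mid [[-3.1, -82.1], [-3.3, -83.3]] ext [37.7 29.9]
```

View pics/top6.png

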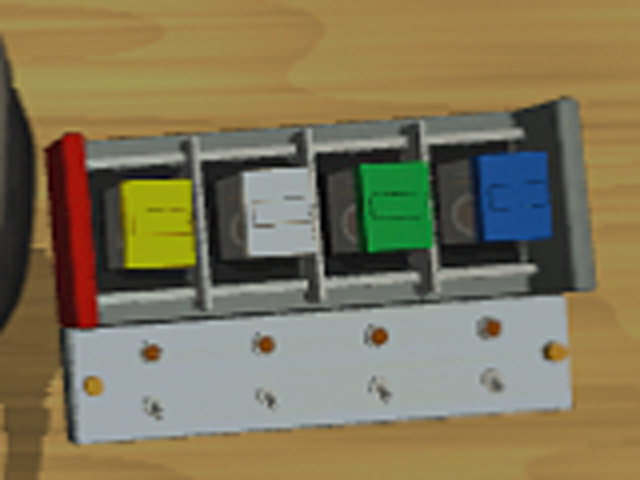

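The crop shows yellow (158,223), white (280,213), green (395,207) and blue (515,197) upright and square, in order from the red plate at (72,230). The arm is clear, so I'm handing in.

```bash
python3 -m crank '[[[1,0,0,0,0],[1,0,0,0,0],[1,0,0,0,0],[1,0,0,0,0],[1,0,0,0,0],[1,0,0,0,0],[1,0,0,0,0],[1,0,0,0,0],[1,0,0,0,0],[1,0,0,0,0]]]' && python3 -c "
from plant import bot
print(bot.close_job())"
```

```text
time: 46.75
tool_pos: [476.6, 22.9, 201.6]
tcp_rot: [3.142, 0.0, 1.626]
contact_force: [0.3, -0.2, -0.1]
grip_width: 91.7
finger_force: 0.0
the job is handed in; nothing more can be done
None
```

All four relays stand upright and square in the test rack, in order yellow, white, green, blue from the red end, each within about 3 mm of its bay centre by the top camera; the job was handed in at about 47 s, and the hand-in returned no verdict.

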